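# Fit the sensor module into the drone pod and show the pod to the inspection camera

### The arm

A 7-joint arm with a two-finger parallel gripper is mounted at the origin on the work surface. World frame = base frame: x ahead of the robot, y to its left, z up, the work surface at z = 0. Lengths are in m, angles in rad, forces in N, time in s.
With the tool pointing down it reaches from about 0.425 to 0.875 m from the base axis. Payload 4.7 kg.
Tool frame: the origin (TCP) lies midway between the tips of the shut fingers; the grasp point (between the pads) lies 19 mm behind it; z points along the fingers, y is the line along which they close (so a half turn about z gives the same grasp; the last joint's range is limited). The gripper opens to 85 mm and grips with 20 to 120 N. Pads are 22 mm wide; open, the fingers measure 114 mm over their backs; the gripper's body (76 mm by 85 mm) begins 54 mm behind the grasp point. The pads swing forward as they close: fully open they stand 13 mm farther back than shut.
Start: joints at [-1.297, 0.321, -0.07, 1.45, 0.023, 1.371, -0.057], TCP at [0.167, 0.628, 0.231] pointing down, gripper open.
Joint ranges: [-2.86, 2.86], [-0.3, 2.09], [-1.38, 1.24], [0.06, 2.45], [-1.56, 4.7], [0.09, 2.05], [-2.69, 2.69]. Speed limits (rad/s): [2.57, 2.57, 3.14, 3.14, 3.14, 3.14, 3.14].

### API

Orientations are given as a rotation vector (axis times angle).
In Python, from cell import robot, grab_frame, calibration gives the robot as it stands. The module is installed in compiled form; this text tells all that it offers.
- The arm moves only by the tool play_rows, never from a script. Its argument "deltas" is a list of rows, each a list of 3 entries, a list of its own where there are three numbers: the turn, a rotation vector about the tool's x, y, z in rad, then the shift along the tool's x, y, z in mm, then the opening, from -1 (shut) to 1 (fully open). A call has 1 to 8 rows; each row shifts and turns the commanded pose from where the row before left it, along the tool's axes as they then stand; what a row does not reach is not made up. A row lasts 1/12 s, in which the tool goes at most 41.7 mm and 7.16 degrees, less where a joint would pass 70% of its speed; a pose out of reach is approached as far as the arm can. A call with a gripper value outside its range is refused whole. The fingers move at their own pace and stop on an object; "grip_force" is the grip in N (left out, the last holds). Time passes only in rows, so rows that do not move let the fingers close. It gives the time, the measured TCP pose, the force, the opening and the grip force at its end, in the units of the state.
- robot.state(): the state, without advancing time (a new reading comes with each control period).
- grab_frame(name): name is "scene" or "side" or "wrist"; returns the picture (400x640x3 uint8, red, green, blue); there is no depth.
- calibration(name): a dict with "fx", "fy", "cx", "cy" (pixels), "rvec" (rotation vector, rad) and "tvec" (3), from world to camera coordinates, as OpenCV has them; the wrist camera has in their place "tool_from_camera" (4x4, takes a point from camera to tool coordinates, whose origin is the TCP and whose axes are the flange's). Camera axes: x right, y down, z forward; pixel columns grow to the right and rows downward; lengths in m; the calibration is good to about 2 mm. The wrist camera is an equidistant fisheye: a pixel r from the principal point sees the ray r / f radians off the axis. A picture is of the moment at which its call begins: read the wrist's pose just before it. calibration takes no time and is no camera call.
- robot.close_job(): hands the job in; it is judged then, once.
The state is a dict: "time": time; "joints": joint angles; "qvel": joint speeds; "tau": joint torques, N m; "tcp_pos": TCP position; "tcp_rot": TCP orientation; "force": force on the tool from outside, world axes, zero at the start; "ft_torque": the same for the moment, N m; "grip_width": opening from 0.0 (shut) to 1.0 (fully open); "grip_force": force on a finger pad.
Only numpy, scipy, OpenCV 4.12 (cv2) and the standard library are available. Lean on these libraries where they do the work, as an engineer would, in place of code of your own. Each camera call takes 0.05 s, during which the arm holds its last target. There are 200 camera calls.

### The job

Press the green sensor module firmly, for a moment, flush into the pocket of the white drone pod while the pod sits in its nest. Then lift the pod out and show it to the tilted inspection camera, and finish still holding it there in the air: underside squarely facing the lens, centred in front of it, 100 mm from the glass, the pod's long side in line with the camera head's long side. Do not touch the camera, and leave the quadcopter, phone and screwdriver where they are.

Things in the scene. Friction and masses are not known exactly. Their poses are not given: they have to be found in the camera images.
- module_mid (a point): Loose sensor module, upright on the work surface: green block 40 (x) x 30 (y) x 16 mm high with a black connector tower 24 (x) x 14 (y) x 18 mm high centred on top; about 50 g, flat underside. The point is its centre, 17 mm above the underside, 1 mm above the green block's top; z up through the tower. Either way round fits.
- pod_mid (a point): Loose white drone pod 100 (x) x 56 (y) x 24 mm high, two orange stripes, about 120 g, level in the nest, underside 24 mm above the work surface. Point: its centre, 12 mm above the underside; z up. Central pocket in its top 43 (x) x 33 (y), 16 mm deep. Module home: green top flush, module_mid 13 mm above pod_mid. Grip it across the middle of its 56 mm width, tower between the fingers.
- nest: Fixed blue nest plate 136 (x) x 84 (y) x 8 mm with a pedestal 80 x 36 mm, 24 mm high, under the pod (long side along x). End stops 32 mm high and corner lips 30 mm high (38 to 48 mm from the middle along x) hold the pod with 1.5 mm play; nearer the middle its sides are free down to the plate. Origin: underside centre; z up.
- camera: Fixed inspection camera as a whole: dark base plate 130 (x) x 90 (y) x 10 mm carrying the head; 95 mm high in all. Origin: centre of its underside, on the work surface; z up; its -x side is the one to which the head is tipped (roughly towards the robot).
- lens (a point): Centre of the lens glass, 70 mm above the work surface, in the middle of the front face of the grey head, 100 (x) x 70 (y) x 35 mm deep, with two white light bars along its long sides. z is the viewing direction out of the glass, 30 degrees from straight up, tipped towards the camera's -x. x runs along the head's long side, y along its short side (level).
- quadcopter: Bystander: black four-motor drone on skids, about 220 x 220 mm over its propellers, 103 mm high. Origin: centre of its underside.
- phone: Bystander: black phone 150 (x) x 72 x 8 mm lying flat. Origin: centre of its underside.
- screwdriver: Bystander: red-handled screwdriver lying along its x.
Mind the look-alikes: they are no part of the job. Of the things that look like the part that bears pod_mid, the smallest one is meant.

How it is judged:
On the way, in this order (a step that is already met when the one before it is completed fails the run):
1. the module is flush in the pod's pocket and pressed down firmly (over 3 N on the pod) while the pod sits in its nest (z of module_mid in the frame of pod_mid between 0.011 and 0.015 m and x of module_mid in the frame of pod_mid between -0.004 and 0.004 m and y of module_mid in the frame of pod_mid between -0.004 and 0.004 m and angle between the z axis of module_mid and the z axis of pod_mid, either way round below 0.08 rad and contact force between module and pod above 3 N and height (world z) of pod_mid below 0.042 m and horizontal distance between pod_mid and nest below 0.006 m), for 0.2 s.
2. the pod is lifted clear of the nest with the module in it (z of module_mid in the frame of pod_mid between 0.011 and 0.015 m and x of module_mid in the frame of pod_mid between -0.004 and 0.004 m and y of module_mid in the frame of pod_mid between -0.004 and 0.004 m and angle between the z axis of module_mid and the z axis of pod_mid, either way round below 0.08 rad and height (world z) of pod_mid above 0.08 m and contact force between pod and nest below 0.1 N), for 0.1 s.
At the end, for the whole second after the job is handed in: The fingers alone hold the pod still in the air, module flush in it (2 mm); pod underside square to the lens axis (8 degrees), long side in line with the head's (8 degrees, either way round), underside centre within 12 mm of the lens axis each way and 100 +/- 12 mm from the glass (z of module_mid in the frame of pod_mid between 0.011 and 0.015 m and x of module_mid in the frame of pod_mid between -0.004 and 0.004 m and y of module_mid in the frame of pod_mid between -0.004 and 0.004 m and angle between the z axis of module_mid and the z axis of pod_mid, either way round below 0.08 rad and z of pod_mid in the frame of lens between 0.1 and 0.124 m and x of pod_mid in the frame of lens between -0.012 and 0.012 m and y of pod_mid in the frame of lens between -0.012 and 0.012 m and angle between the z axis of pod_mid and the z axis of lens, either way round below 0.14 rad and angle between the x axis of pod_mid and the x axis of lens, either way round below 0.14 rad and height (world z) of pod_mid above 0.12 m and contact force between the fingers and pod above 1 N and contact force between pod and camera below 0.1 N and contact force between pod and nest below 0.1 N and contact force between pod and quadcopter below 0.1 N and linear speed of pod below 0.02 m/s and angular speed of pod below 0.15 rad/s); the arm keeps its last pose, push and grip.
It fails at once if the camera is touched (contact force between any of the fingers, the arm, pod, module and camera above 1 N).
It fails at once if the quadcopter is moved by more than 15 mm (distance of quadcopter from where it was at the start of the episode above 0.015 m).
It fails at once if the phone is moved by more than 15 mm (distance of phone from where it was at the start of the episode above 0.015 m).
It fails at once if the screwdriver is moved by more than 15 mm (distance of screwdriver from where it was at the start of the episode above 0.015 m).
It also fails if it takes over 61 s, if anything falls off the work surface, if the arm or the gripper's body presses on something with over 40 N, if the wrist force passes 120 N, or if a joint passes its speed limit or range.

## Working session

There is one attempt and no reset: what is moved stays moved. The work goes in short steps, Python scripts to look and compute and a tool call to move; the robot and the scene stay as the last step left them, time stands still between calls to the robot, and variables do not carry over. Pictures are saved under pics/ and viewed, at most 10 in all, crops included, and the job is handed in when it is done.

Besides the shell and the picture viewer there is one more tool, called after "Call:" as name(argument=value, ...) on one line, values as JSON. play_rows: Moves the arm, as the interface text tells. Its arguments: {"type":"object","properties":{"deltas":{"type":"array","items":{"type":"array"}},"grip_force":{"type":"number"}},"required":["deltas"]}

```bash
mkdir -p pics; cat > h.py <<'E'
import numpy as np, cv2
from scipy.spatial.transform import Rotation as R
from cell import robot, grab_frame, calibration
def cam(n):
    c=calibration(n); M=R.from_rotvec(np.ravel(c["rvec"])).as_matrix(); return c,M,np.ravel(c["tvec"])
def ray(n,u,v,st=None):
    if n=="wrist":
        c=calibration(n); st=st or robot.state()
        x,y=(u-c["cx"])/c["fx"],(v-c["cy"])/c["fy"]; r=np.hypot(x,y)
        d=np.array([np.sin(r)*x/max(r,1e-9),np.sin(r)*y/max(r,1e-9),np.cos(r)])
        T=np.array(c["tool_from_camera"]); Rt=R.from_rotvec(st["tcp_rot"]).as_matrix()
        return Rt@T[:3,3]+np.array(st["tcp_pos"]),Rt@T[:3,:3]@d
    c,M,t=cam(n); return -M.T@t, M.T@np.array([(u-c["cx"])/c["fx"],(v-c["cy"])/c["fy"],1])
def onz(n,u,v,z,st=None):
    o,d=ray(n,u,v,st); return o+d*(z-o[2])/d[2]
def proj(n,P):
    c,M,t=cam(n); q=M@np.array(P)+t; return np.array([c["fx"]*q[0]/q[2]+c["cx"],c["fy"]*q[1]/q[2]+c["cy"]])
def save(n,name):
    st=robot.state(); f=grab_frame(n); cv2.imwrite(f"pics/{name}.png",f[:,:,::-1]); return f,st
E
python3 - <<'E'
from h import *
for n in ("scene","side","wrist"):
    save(n,n+"0"); c=calibration(n)
    print(n,c)
    if n!="wrist": print(ray(n,c["cx"],c["cy"]))
print(robot.state())
a=[cv2.imread(f"pics/{n}0.png") for n in("scene","side")]
E
```

```text
scene {'fx': 505.92438753219966, 'fy': 505.92438753219966, 'cx': 324.77704993019046, 'cy': 199.15752979031282, 'rvec': array([ 2.04752103,  1.31417424, -0.52819466]), 'tvec': array([-0.26021826, -0.33619736,  1.90398111])}
(array([ 1.53379734, -0.43018713,  1.12618427]), array([-0.63343781,  0.29797235, -0.71412116]))
side {'fx': 439.37309547484523, 'fy': 439.37309547484523, 'cx': 321.74813262098473, 'cy': 192.36575470033262, 'rvec': array([ 2.36657699, -0.24058591,  0.06946034]), 'tvec': array([-0.58114556,  0.13695657,  1.1397181 ])}
(array([ 0.45448125, -0.79222248,  0.90624221]), array([ 0.1198072 ,  0.68131041, -0.7221235 ]))
wrist {'fx': 309.70691628693146, 'fy': 309.70691628693146, 'cx': 314.45883493963487, 'cy': 201.40072401867357, 'tool_from_camera': array([[ 8.63036415e-04, -9.51149620e-01, -3.08729096e-01,
         7.93454107e-02],
       [ 9.99999604e-01,  8.88355939e-04,  5.85518476e-05,
        -2.13531912e-04],
       [ 2.18569758e-04, -3.08729024e-01,  9.51150010e-01,
        -1.42496158e-01],
       [ 0.00000000e+00,  0.00000000e+00,  0.00000000e+00,
         1.00000000e+00]])}
{'time': 0.15, 'joints': array([-1.29688752,  0.32163665, -0.07008547,  1.45136806,  0.02263058,
        1.37079914, -0.05690572]), 'qvel': array([ 1.25676747e-03, -2.34969613e-03,  1.86229984e-05, -2.86168054e-03,
       -1.07595234e-03, -6.41805422e-04, -8.92742000e-04]), 'tau': array([-3.80840638e-04, -4.94097948e+01, -3.82992961e-01, -3.14684880e+01,
        1.30130906e-02,  8.33227095e-03, -1.23446972e-05]), 'tcp_pos': array([0.16693516, 0.62779158, 0.23049862]), 'tcp_rot': array([-4.06912011e-01, -3.11505727e+00,  2.23578425e-03]), 'force': array([-0.00211267,  0.02015223, -0.03230479]), 'ft_torque': array([ 0.03372555, -0.01902637,  0.03712632]), 'grip_force': 0.0, 'grip_width': 1.002120707369163}
```

View pics/scene0.png

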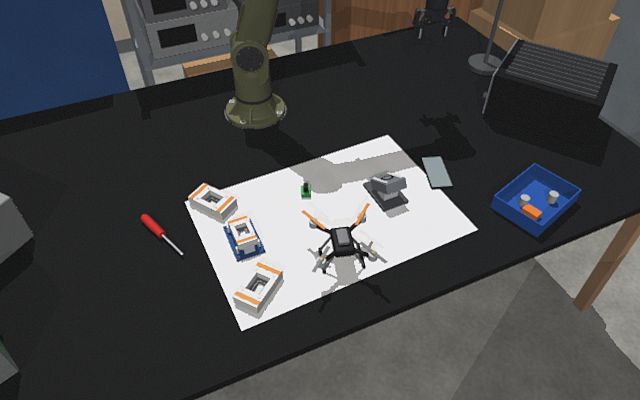

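View pics/side0.png

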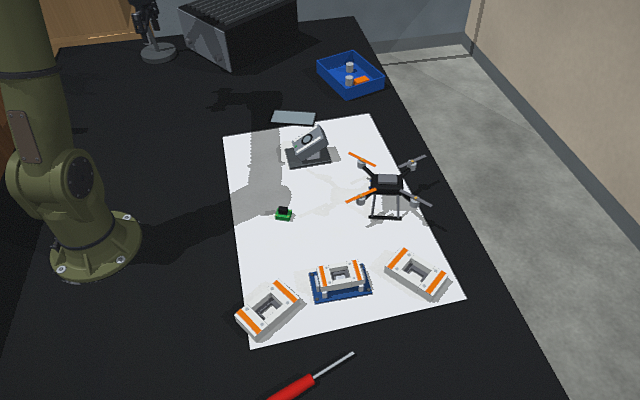

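The scene shows three white, orange-striped pods: side-view pixels (268,308), (417,273) and (341,275), the last one in the blue nest. The pod in the nest is the smallest and the one described, so I choose it. The module is at (284,213) and the camera at (310,145). Next is a close crop to check.

```bash
python3 - <<'E'
from h import *
s=cv2.imread("pics/side0.png"); w=cv2.imread("pics/scene0.png"); wr=cv2.imread("pics/wrist0.png")
def cr(i,x,y,wd,ht,W,H): return cv2.resize(i[y:y+ht,x:x+wd],(W,H),interpolation=cv2.INTER_CUBIC)
top=np.hstack([cr(s,300,250,80,60,400,300),cr(s,265,115,80,60,400,300)])
bot=np.hstack([cr(w,210,205,80,60,400,300),cr(wr,0,0,640,400,400,300)])
cv2.imwrite("pics/m1.png",np.vstack([top,bot]))
for n,im in(("side",s),("scene",w)):
    hsv=cv2.cvtColor(im,cv2.COLOR_BGR2HSV)
    for nm,lo,hi,z in(("green",(45,120,40),(75,255,255),.012),("orange",(8,150,120),(20,255,255),.048),("blue",(100,120,40),(125,255,255),.008)):
        m=cv2.inRange(hsv,lo,hi); k,_,st,ce=cv2.connectedComponentsWithStats(m)
        for i in range(1,k):
            if st[i,4]>25: print(n,nm,st[i],ce[i].round(1),onz(n,*ce[i],z).round(4))
E
```

```text
side green [275 208  17  13 110] [283.3 215.2] [ 0.4851 -0.01    0.012 ]
side orange [354  76  15   9  75] [360.3  79.6] [0.8396 0.5356 0.048 ]
side orange [349 152  27  15  69] [361.8 159. ] [0.7368 0.1247 0.048 ]
side orange [345 188  32  15  91] [361.4 194.6] [ 0.6992 -0.0134  0.048 ]
side orange [388 248  20  21 120] [397. 258.] [ 0.7289 -0.2302  0.048 ]
side orange [353 260   9  20  69] [356.5 269.7] [ 0.6276 -0.2423  0.048 ]
side orange [319 266   8  20  71] [322.5 275.6] [ 0.5475 -0.2417  0.048 ]
side orange [426 271  20  23 138] [435.2 281.9] [ 0.7925 -0.3102  0.048 ]
side orange [273 280  24  23 139] [284.6 291. ] [ 0.4569 -0.2637  0.048 ]
side orange [236 309  25  25 171] [248.2 320.7] [ 0.3713 -0.3193  0.048 ]
side blue [ 316   49   70   52 2042] [349.5  74.2] [0.827  0.6434 0.008 ]
side blue [309 266  63  38 586] [338.9 291.1] [ 0.5809 -0.2653  0.008 ]
scene green [302 186   8  11  55] [305.5 192.2] [ 0.493  -0.0073  0.012 ]
scene orange [190 183  18  16  52] [198.8 190.3] [ 0.3858 -0.312   0.048 ]
scene orange [217 197  17  15  51] [224.8 203.5] [ 0.472  -0.2568  0.048 ]
scene orange [354 203  15  22  59] [361.3 214.9] [0.6791 0.0892 0.048 ]
scene orange [522 204  20  16 174] [531.1 211.1] [0.8715 0.5495 0.048 ]
scene orange [302 211  24  19  68] [314.2 220.3] [ 0.642  -0.0433  0.048 ]
scene orange [237 235  19   8  26] [246.  238.5] [ 0.6259 -0.2429  0.048 ]
scene orange [257 263  24  11  73] [268.4 268. ] [ 0.7466 -0.2216  0.048 ]
scene orange [235 292  25  13  87] [247.2 297.7] [ 0.8107 -0.3018  0.048 ]
scene blue [    0     0   130   120 12373] [55.2 54.9] [-0.7146 -0.6495  0.008 ]
scene blue [ 490  163   92   75 3372] [535. 198.] [0.8077 0.6348 0.008 ]
scene blue [224 227  41  34 241] [241.5 247.2] [ 0.6177 -0.2577  0.008 ]
```

View pics/m1.png

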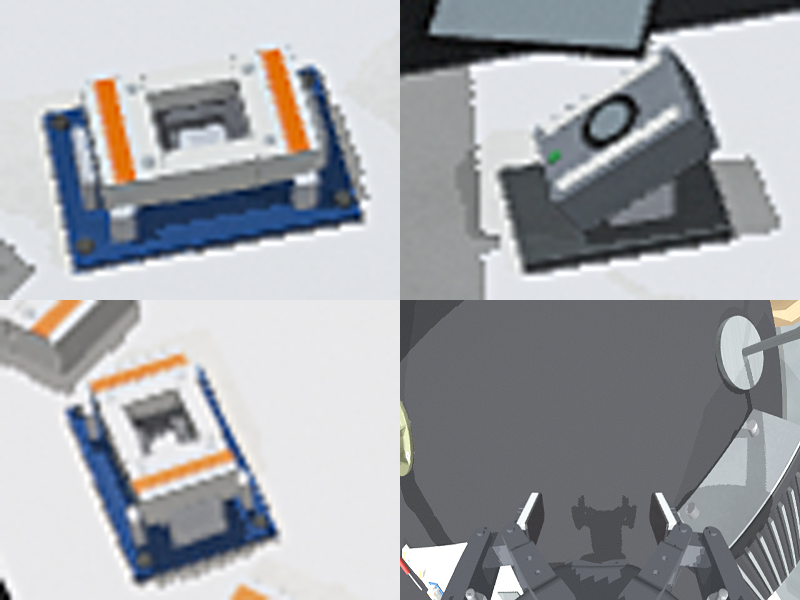

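The crop confirms the pod in the nest: its stripes are about 80 mm apart, against about 105 mm on the look-alikes. The lens is at side pixel (307,139), and the head tips towards the robot. I'll move over the module first.

Call:
play_rows(deltas=[[[0, 0, -0.087], [0, 0, 0], 1], [[0, 0, -0.087], [0, 0, 0], 1], [[0, 0, -0.087], [0, 0, 0], 1], [[0, 0, 0], [-17, -34, 0], 1], [[0, 0, 0], [-17, -34, 0], 1], [[0, 0, 0], [-17, -34, 0], 1], [[0, 0, 0], [-17, -34, 0], 1], [[0, 0, 0], [-17, -34, 0], 1]])

```text
time: 0.82
tcp_pos: [0.2527, 0.4564, 0.2309]
tcp_rot: [0.002, -3.141, 0.001]
force: [0.3, -0.9, 0.3]
grip_width: 1.001
grip_force: 0.0
```

Call:
play_rows(deltas=[[[0, 0, 0], [-17, -34, 0], 1], [[0, 0, 0], [-17, -34, 0], 1], [[0, 0, 0], [-17, -34, 0], 1], [[0, 0, 0], [-17, -34, 0], 1], [[0, 0, 0], [-17, -34, 0], 1], [[0, 0, 0], [-17, -34, 0], 1], [[0, 0, 0], [-17, -34, 0], 1], [[0, 0, 0], [-17, -34, 0], 1]])

```text
time: 1.48
tcp_pos: [0.3888, 0.1846, 0.2313]
tcp_rot: [-0.002, 3.142, 0.001]
force: [1.1, -0.9, 0.4]
grip_width: 1.0
grip_force: 0.0
```

Call:
play_rows(deltas=[[[0, 0, 0], [-17, -34, 0], 1], [[0, 0, 0], [-17, -34, 0], 1], [[0, 0, 0], [-17, -34, 0], 1], [[0, 0, 0], [-17, -34, 0], 1], [[0, 0, 0], [-17, -34, 0], 1], [[0, 0, 0], [-15, -25, 0], 1], [[0, 0, 0], [0, 0, 0], 1], [[0, 0, 0], [0, 0, 0], 1]])

```text
time: 2.15
tcp_pos: [0.4889, -0.0101, 0.2311]
tcp_rot: [-0.005, -3.141, 0.0]
force: [-0.1, 1.7, 0.4]
grip_width: 1.002
grip_force: 0.0
```

```bash
python3 - <<'E'
from h import *
f,st=save("wrist","w1"); print(st["tcp_pos"],R.from_rotvec(st["tcp_rot"]).as_matrix().round(3).tolist(),st["joints"].round(2),st["time"])
save("side","s1")
cv2.imwrite("pics/w1b.png",cv2.resize(f[:,:,::-1],(800,500)))
E
```

```text
[ 0.48890534 -0.01005535  0.23109962] [[-1.0, 0.003, -0.0], [0.003, 1.0, -0.0], [0.0, -0.0, -1.0]] [-0.64 -0.05  0.59  1.86  0.03  1.32  1.51] 2.15
```

View pics/w1b.png

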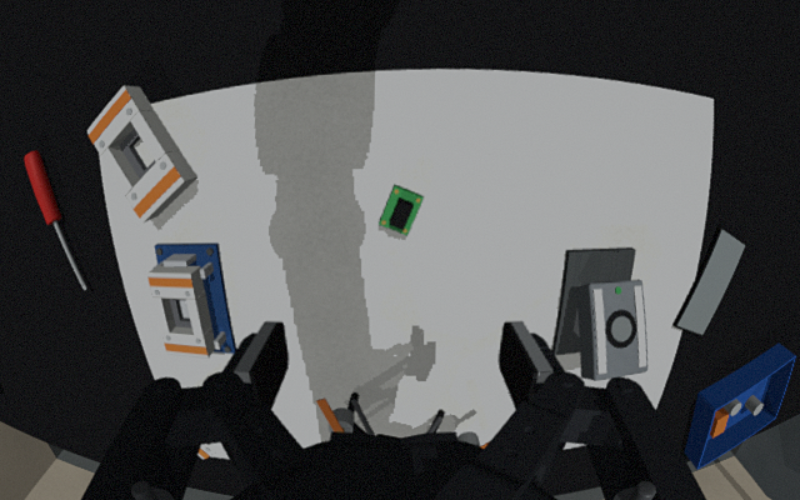

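The wrist view (800x500 picture) shows the module at (400,210), turned about 15°. The nest pod is at (182,308), the lens ring at (622,328), the head's light bars along the image vertical, and the base plate's left edge at (560,300). Next I'll turn these into positions.

```bash
cat > m.py <<'E'
from h import *
def rect(mask,z,st,off=(0,0)):
    v,u=np.nonzero(mask); P=np.array([onz("wrist",a+off[0],b+off[1],z,st)[:2] for a,b in zip(u,v)])*1000
    (c,s,a)=cv2.minAreaRect(P.astype(np.float32)); return np.round(c,1),np.round(s,1),round(a,1),P.mean(0).round(1),len(P)
def box(x0,y0,x1,y1):
    m=np.zeros((400,640),np.uint8); m[y0:y1,x0:x1]=255; return m
E
python3 - <<'E'
from m import *
f=cv2.imread("pics/w1.png"); st=robot.state(); hsv=cv2.cvtColor(f,cv2.COLOR_BGR2HSV)
b=box(295,140,345,195)
g=cv2.inRange(hsv,(45,100,40),(80,255,255))&b
print("V hist",np.histogram(hsv[...,2][g>0],8))
print("green16",rect(g,.016,st))
t=cv2.inRange(hsv,(0,0,0),(180,255,45))&b
k,l,s,c=cv2.connectedComponentsWithStats(t); i=1+s[1:,4].argmax(); print("tower34",rect(l==i,.034,st))
o=cv2.inRange(hsv,(5,130,90),(22,255,255))&box(115,205,175,290)
k,l,s,c=cv2.connectedComponentsWithStats(o)
for i in range(1,k):
    if s[i,4]>30: print("stripe",s[i],rect(l==i,.048,st))
# lens: dark ring
r=cv2.inRange(hsv,(0,0,0),(180,255,60))&box(478,240,518,285)
k,l,s,c=cv2.connectedComponentsWithStats(r); 
for i in range(1,k):
    if s[i,4]>20: print("ring",s[i],c[i],onz("wrist",*c[i],.07,st))
# light bars (bright) 
w=cv2.inRange(hsv,(0,0,170),(180,60,255))&box(455,215,525,310)
k,l,s,c=cv2.connectedComponentsWithStats(w)
for i in range(1,k):
    if s[i,4]>20: print("bar",s[i],c[i])
# base plate dark
d=cv2.inRange(hsv,(0,0,0),(180,255,75))&box(435,190,520,290)
k,l,s,c=cv2.connectedComponentsWithStats(d)
for i in range(1,k):
    if s[i,4]>100:
        cn,_=cv2.findContours((l==i).astype(np.uint8),0,2); a=cv2.approxPolyDP(cn[0],2,True)[:,0]
        print("plate",s[i],[(tuple(map(int,p)),(onz("wrist",*p,.01,st)[:2]*1000).round(1).tolist()) for p in a])
s1=cv2.imread("pics/side0.png"); h1=cv2.cvtColor(s1,cv2.COLOR_BGR2HSV)
c=s1[125:160,290:330]; gg=cv2.cvtColor(c,cv2.COLOR_BGR2GRAY)
k,l,s,ce=cv2.connectedComponentsWithStats((gg<50).astype(np.uint8))
for i in range(1,k):
    if s[i,4]>8: 
        p=ce[i]+[290,125]; print("side ring",s[i],p,onz("side",*p,.07))
E
```

```text
V hist (array([ 13,  14,  15,  44,  27,  36, 157, 201]), array([ 41.   ,  52.875,  64.75 ,  76.625,  88.5  , 100.375, 112.25 ,
       124.125, 136.   ]))
green16 (array([ 4.833e+02, -4.000e-01]), array([29.2, 40.5]), 67.8, array([481. ,  -0.5]), 507)
tower34 (array([482.8,  -0.7]), array([13.8, 25.3]), 67.8, array([482.7,  -0.7]), 272)
stripe [119 222  35   8 208] (array([ 547.6, -237.3]), array([ 8.4, 54.9]), 0.1, array([ 547.6, -235.9]), 208)
stripe [132 275  34   8 164] (array([ 627.5, -236.8]), array([ 8.4, 54.7]), 0.2, array([ 627.4, -236.4]), 164)
ring [485 248  24  30 306] [495.99673203 262.46405229] [0.58869643 0.22529393 0.07      ]
bar [505 215   8   8  22] [507.5        219.72727273]
bar [508 230   8  40 122] [511.21311475 249.30327869]
bar [476 232   9  66 238] [480.04201681 264.95798319]
bar [511 277   6  16  40] [513.35 285.45]
bar [456 295   8   5  24] [460.54166667 296.625     ]
bar [502 299  14  11  45] [509.42222222 302.82222222]
bar [467 303  19   7  62] [476.32258065 306.19354839]
plate [ 435  198   73   92 3199] [((506, 199), [522.3, 264.1]), ((453, 200), [524.2,
[... 240 characters left out ...]
 208.9]), ((464, 282), [654.5, 220.1]), ((465, 289), [667.9, 225.3]), ((474, 289), [669.7, 242.4]), ((470, 229), [566.6, 210.4]), ((473, 225), [560.6, 214.2]), ((503, 224), [560.4, 267.4])]
plate [485 248  25  31 340] [((500, 248), [599.5, 272.1]), ((491, 249), [600.2, 255.2]), ((485, 257), [613.1, 247.5]), ((486, 272), [639.9, 256.6]), ((494, 278), [652.6, 275.9]), ((501, 277), [652.2, 289.9]), ((509, 264), [629.2, 299.1]), ((507, 254), [610.8, 289.2])]
side ring [13  0 11  1 11] [308. 125.] [0.60745784 0.28874208 0.07      ]
side ring [12  9 11 11 25] [307.24 138.84] [0.59368046 0.22310782 0.07      ]
side ring [35 22  5 12 13] [327.15384615 152.15384615] [0.63958725 0.15118392 0.07      ]
```

Call:
play_rows(deltas=[[[0, 0, 0.097], [6, 10, 0], 0], [[0, 0, 0.097], [0, 0, 25], 0], [[0, 0, 0.097], [0, 0, 30], 0], [[0, 0, 0.097], [0, 0, 30], 0], [[0, 0, 0], [0, 0, 30], 0], [[0, 0, 0], [0, 0, 10], 0], [[0, 0, 0], [0, 0, 0], 0], [[0, 0, 0], [0, 0, 0], 0]], grip_force=40)

```text
time: 2.92
tcp_pos: [0.4829, 0.0025, 0.1069]
tcp_rot: [-0.601, -3.084, -0.0]
force: [0.4, 0.3, -0.2]
grip_width: 0.503
grip_force: 0.0
```

```bash
python3 - <<'E'
from m import *
f,st=save("wrist","w2"); print(st["tcp_pos"],R.from_rotvec(st["tcp_rot"]).as_matrix().round(3).tolist(),st["joints"].round(2),st["time"])
hsv=cv2.cvtColor(cv2.imread("pics/w2.png"),cv2.COLOR_BGR2HSV)
g=cv2.inRange(hsv,(45,100,80),(80,255,255)); k,l,s,c=cv2.connectedComponentsWithStats(g); i=1+s[1:,4].argmax(); print(s[i])
print("green",rect((l==i),.016,st))
x,y,w,h,_=s[i]; t=cv2.inRange(hsv,(0,0,0),(180,255,45))&box(x,y,x+w,y+h)
k,l,s,c=cv2.connectedComponentsWithStats(t); i=1+s[1:,4].argmax(); print("tower34",s[i],rect(l==i,.034,st))
E
```

```text
[0.48288364 0.00247705 0.10692059] [[-0.927, 0.375, 0.0], [0.375, 0.927, 0.0], [0.0, 0.0, -1.0]] [-0.62  0.07  0.59  2.02 -0.04  1.06  1.17] 2.9167
[291 185  37  49 868]
green (array([484.4,  -2.9]), array([28.7, 40.8]), 68.1, array([480.9,  -0.8]), 868)
tower34 [300 197  19  36 624] (array([482.3,  -1.9]), array([13.3, 28. ]), 67.1, array([482.4,  -2.2]), 624)
```

Call:
play_rows(deltas=[[[0, 0, 0], [-2, -4, 20], 0], [[0, 0, 0], [0, 0, 30], 0], [[0, 0, 0], [0, 0, 25], 0], [[0, 0, 0], [0, 0, 13], 0], [[0, 0, 0], [0, 0, 0], 0], [[0, 0, 0], [0, 0, 0], -1], [[0, 0, 0], [0, 0, 0], -1], [[0, 0, 0], [0, 0, 0], -1]])

```text
time: 3.63
tcp_pos: [0.4852, -0.0025, 0.0205]
tcp_rot: [0.603, 3.079, 0.003]
force: [-0.2, 1.0, 2.3]
grip_width: 0.15
grip_force: 41.8
```

Call:
play_rows(deltas=[[[0, 0, 0], [0, 0, 0], -1], [[0, 0, 0], [0, 0, 0], -1], [[0, 0, 0], [0, 0, 0], -1], [[0, 0, 0], [0, 0, 0], -1]])

```text
time: 3.97
tcp_pos: [0.4852, -0.0026, 0.0204]
tcp_rot: [0.603, 3.079, 0.003]
force: [-1.3, -1.2, 7.9]
grip_width: 0.151
grip_force: 42.4
```

Call:
play_rows(deltas=[[[0, 0, 0], [0, 0, -15], -1], [[0, 0, 0], [0, 0, -35], -1], [[0, 0, 0], [0, 0, -35], -1], [[0, 0, -0.098], [0, 0, -35], -1], [[0, 0, -0.098], [0, 0, 0], -1], [[0, 0, -0.098], [0, 0, 0], -1], [[0, 0, -0.098], [0, 0, 0], -1], [[0, 0, 0], [0, 0, 0], -1]])

```text
time: 4.63
tcp_pos: [0.4834, -0.0028, 0.1393]
tcp_rot: [-0.012, 3.14, 0.002]
force: [0.2, -0.5, -0.6]
grip_width: 0.151
grip_force: 41.4
```

Call:
play_rows(deltas=[[[0, 0, 0], [-20, -30, 0], -1], [[0, 0, 0], [-20, -30, 0], -1], [[0, 0, 0], [-20, -30, 0], -1], [[0, 0, 0], [-20, -30, 0], -1], [[0, 0, 0], [-20, -30, 0], -1], [[0, 0, 0], [0, -17, 0], -1], [[0, 0, 0], [0, 0, 0], -1], [[0, 0, 0], [0, 0, 0], -1]])

```text
time: 5.3
tcp_pos: [0.5835, -0.1707, 0.1382]
tcp_rot: [0.001, -3.141, 0.001]
force: [0.6, 0.9, -0.9]
grip_width: 0.15
grip_force: 41.4
```

```bash
python3 - <<'E'
from m import *
f,st=save("wrist","w3"); print(st["tcp_pos"],R.from_rotvec(st["tcp_rot"]).as_matrix().round(3).tolist(),st["joints"].round(2),st["time"],st["force"])
cv2.imwrite("pics/w3b.png",cv2.resize(f[:,:,::-1],(800,500)))
hsv=cv2.cvtColor(cv2.imread("pics/w3.png"),cv2.COLOR_BGR2HSV)
o=cv2.inRange(hsv,(5,130,90),(22,255,255)); k,l,s,c=cv2.connectedComponentsWithStats(o)
for i in range(1,k):
    if s[i,4]>60: print("stripe",s[i],rect(l==i,.048,st))
g=cv2.inRange(hsv,(45,100,40),(80,255,255)); k,l,s,c=cv2.connectedComponentsWithStats(g)
for i in range(1,k):
    if s[i,4]>60: print("green",s[i],[rect(l==i,st["tcp_pos"][2]-d,st) for d in (.004,.02)])
E
```

```text
[ 0.58353984 -0.17071308  0.13819471] [[-1.0, -0.0, -0.001], [-0.0, 1.0, -0.0], [0.001, -0.0, -1.0]] [-0.34  0.35  0.7   1.7  -0.24  1.18  2.  ] 5.3 [ 0.62555874  0.87698288 -0.90959505]
stripe [ 178   20   76   64 1165] (array([ 459.9, -247.5]), array([11.5, 67.6]), 33.8, array([ 459.5, -246.8]), 1165)
stripe [193 156  67  13 747] (array([ 547.4, -241.2]), array([55.4,  8.9]), 89.9, array([ 547.4, -240.4]), 747)
stripe [203 248  63  12 549] (array([ 627.2, -241.1]), array([55.7,  9. ]), 89.9, array([ 627.2, -241. ]), 549)
stripe [435 297  11  16 116] (array([688.5, -46.1]), array([20.7, 10.6]), 16.6, array([685.9, -46.2]), 116)
stripe [522 315  53  47 289] (array([774.6, 147.1]), array([15.9, 93.4]), 39.1, array([776.5, 143.6]), 289)Traceback (most recent call last):
  File "<stdin>", line 10, in <module>
  File "m.py", line 3, in rect
    v,u=np.nonzero(mask); P=np.array([onz("wrist",a+off[0],b+off[1],z,st)[:2] for a,b in zip(u,v)])*1000
                                      ~~~^^^^^^^^^^^^^^^^^^^^^^^^^^^^^^^^
  File "h.py", line 15, in onz
    o,d=ray(n,u,v,st); return o+d*(z-o[2])/d[2]
        ~~~^^^^^^^^^^
  File "h.py", line 8, in ray
    c=calibration(n); st=st or robot.state()
ValueError: time passes only in moves, steps and waits
```

View pics/w3b.png

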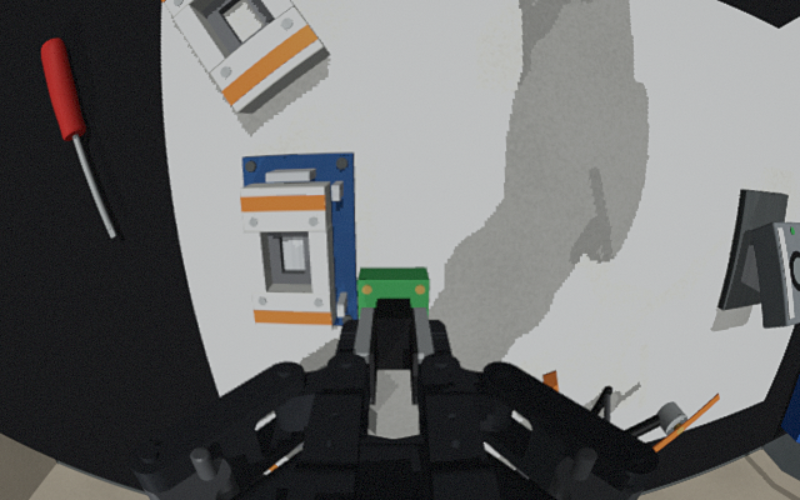

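The view shows the module held squarely in the fingers, green top front edge near (393,280) in the 800x500 picture. The nest pod is at (290,255), square to the tool. I'll measure the module's offset in the tool frame from its front edges.

```bash
sed -i 's/^def cam/import functools\ncalibration=functools.lru_cache(None)(calibration)\ndef cam/' h.py; python3 - <<'E'
from m import *
st=robot.state(); p=st["tcp_pos"]; im=cv2.imread("pics/w3.png"); hsv=cv2.cvtColor(im,cv2.COLOR_BGR2HSV)
print("V col300",hsv[208:250,300,2].tolist())
g=cv2.inRange(hsv,(45,100,30),(80,255,255)); r=[(y,np.nonzero(g[y,270:360])[0][[0,-1]]+270) for y in range(212,248,3) if g[y,270:360].any()]
print(r)
for row in (214,215,224,225): print(row,[((onz("wrist",300,row,p[2]-d,st)-p)*1000).round(1).tolist() for d in (.0044,.0204)])
y0=230; a,b=[x for y,x in r if y>=228][0]; print([((onz("wrist",u,230,p[2]-.0044,st)-p)*1000).round(1).tolist() for u in (a-.5,b+.5)])
E
```

```text
V col300 [192, 192, 192, 193, 194, 176, 127, 91, 88, 91, 88, 92, 89, 90, 90, 96, 138, 138, 135, 133, 136, 137, 134, 133, 132, 137, 132, 133, 134, 135, 138, 137, 138, 112, 98, 98, 102, 94, 41, 14, 20, 11]
[(215, array([289, 339])), (218, array([288, 341])), (221, array([287, 341])), (224, array([285, 342])), (227, array([285, 342])), (230, array([286, 342])), (233, array([286, 342])), (236, array([286, 342])), (239, array([287, 342])), (242, array([287, 342])), (245, array([286, 342]))]
214 [[-25.0, -7.6, -4.4], [-19.1, -8.3, -20.4]]
215 [[-24.5, -7.6, -4.4], [-18.5, -8.4, -20.4]]
224 [[-19.5, -7.7, -4.4], [-13.0, -8.4, -20.4]]
225 [[-19.0, -7.7, -4.4], [-12.4, -8.4, -20.4]]
[[-16.1, -15.2, -4.4], [-16.2, 14.3, -4.4]]
```

Call:
play_rows(deltas=[[[0, 0, 0], [-3.5, -20, 0], -1], [[0, 0, 0], [0, -30, 0], -1], [[0, 0, 0], [0, -20, 0], -1], [[0, 0, 0], [0, 0, 20], -1], [[0, 0, 0], [0, 0, 25], -1], [[0, 0, 0], [0, 0, 10], -1], [[0, 0, 0], [0, 0, 0], -1], [[0, 0, 0], [0, 0, 0], -1]])

```text
time: 6.02
tcp_pos: [0.588, -0.2376, 0.0833]
tcp_rot: [0.011, -3.141, -0.002]
force: [0.8, 0.1, 0.4]
grip_width: 0.149
grip_force: 41.4
```

```bash
python3 - <<'E'
from m import *
f,st=save("wrist","w4"); print(st["tcp_pos"],R.from_rotvec(st["tcp_rot"]).as_matrix().round(4).tolist(),st["time"],st["force"])
save("side","s4"); save("scene","c4")
a=cv2.resize(f[100:300,200:430,::-1],(800,600)[:2] if 0 else (690,600)); cv2.imwrite("pics/w4b.png",a)
hsv=cv2.cvtColor(cv2.imread("pics/w4.png"),cv2.COLOR_BGR2HSV)
o=cv2.inRange(hsv,(5,130,90),(22,255,255)); k,l,s,c=cv2.connectedComponentsWithStats(o)
for i in range(1,k):
    if s[i,4]>60: print("stripe",s[i],rect(l==i,.048,st))
E
```

```text
[ 0.58799163 -0.23755404  0.08332432] [[-1.0, -0.0069, -0.0006], [-0.0069, 1.0, 0.0011], [0.0006, 0.0011, -1.0]] 6.0167 [0.7528775  0.11432054 0.39651463]
stripe [ 239    0  106   64 1918] (array([ 461.3, -251.9]), array([11.3, 65.9]), 33.6, array([ 463.1, -254.1]), 1918)
stripe [ 262  163   95   17 1453] (array([ 547.3, -241.3]), array([55.7,  9.4]), 89.7, array([ 547.3, -241.7]), 1453)
stripe [527 325  24  72 601] (array([755.9,  12.4]), array([131.4,  15.2]), 18.6, array([749.1,   9.9]), 601)
stripe [578 330  60  59 314] (array([803.6, 194.7]), array([ 32.3, 128.4]), 40.2, array([809.5, 195.7]), 314)
```

View pics/w4b.png

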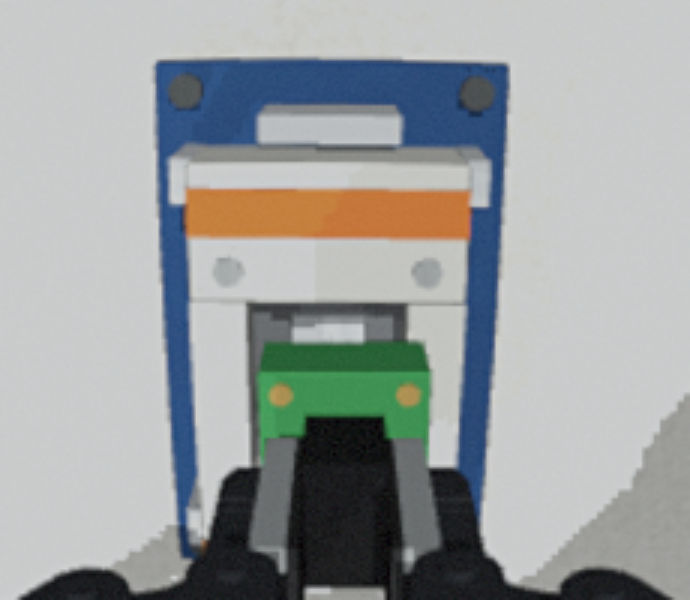

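The view shows the module 14 mm above the pocket, about 3 mm too far to +y (image right). I'll correct that and then descend slowly.

Call:
play_rows(deltas=[[[0, 0, 0.007], [1, -3.2, 0], -1], [[0, 0, 0], [0, 0, 3], -1], [[0, 0, 0], [0, 0, 3], -1], [[0, 0, 0], [0, 0, 0], -1]])

```text
time: 6.5
tcp_pos: [0.5865, -0.2424, 0.0768]
tcp_rot: [-0.003, -3.141, -0.001]
force: [0.4, -0.4, -0.3]
grip_width: 0.153
grip_force: 41.4
```

Call:
play_rows(deltas=[[[0, 0, 0], [0, 0, 0], -1], [[0, 0, 0], [0, 0, 0], -1], [[0, 0, 0], [0, 0, 0], -1]])

```text
time: 6.75
tcp_pos: [0.5869, -0.2425, 0.0773]
tcp_rot: [0.003, 3.142, 0.0]
force: [0.0, 0.9, -0.8]
grip_width: 0.151
grip_force: 41.4
```

Call:
play_rows(deltas=[[[0, 0, 0], [0, 1.7, 0], -1], [[0, 0, 0], [0, 0, 0], -1], [[0, 0, 0], [0, 0, 3], -1], [[0, 0, 0], [0, 0, 3], -1], [[0, 0, 0], [0, 0, 0], -1], [[0, 0, 0], [0, 0, 0], -1]])

```text
time: 7.25
tcp_pos: [0.5866, -0.2407, 0.0709]
tcp_rot: [-0.003, -3.141, -0.0]
force: [-0.3, -0.1, -0.3]
grip_width: 0.154
grip_force: 41.4
```

Call:
play_rows(deltas=[[[0, 0, 0], [0, 0, 3], -1], [[0, 0, 0], [0, 0, 3], -1], [[0, 0, 0], [0, 0, 2], -1], [[0, 0, 0], [0, 0, 0], -1], [[0, 0, 0], [0, 0, 0], -1]])

```text
time: 7.67
tcp_pos: [0.5867, -0.2408, 0.0631]
tcp_rot: [-0.003, -3.141, -0.0]
force: [-0.6, -0.0, 0.0]
grip_width: 0.148
grip_force: 41.4
```

Inside the pocket with no contact so far, so I'll keep going.

Call:
play_rows(deltas=[[[0, 0, 0], [0, 0, 3], -1], [[0, 0, 0], [0, 0, 3], -1], [[0, 0, 0], [0, 0, 3], -1], [[0, 0, 0], [0, 0, 1.5], -1], [[0, 0, 0], [0, 0, 0], -1], [[0, 0, 0], [0, 0, 0], -1]])

```text
time: 8.17
tcp_pos: [0.5869, -0.2408, 0.0527]
tcp_rot: [0.003, 3.142, -0.0]
force: [0.5, 0.0, 0.5]
grip_width: 0.151
grip_force: 41.4
```

Call:
play_rows(deltas=[[[0, 0, 0], [0, 0, 1], -1], [[0, 0, 0], [0, 0, 1], -1], [[0, 0, 0], [0, 0, 0.5], -1], [[0, 0, 0], [0, 0, 0], -1], [[0, 0, 0], [0, 0, 0], -1]])

```text
time: 8.58
tcp_pos: [0.5869, -0.241, 0.0525]
tcp_rot: [0.003, 3.141, 0.002]
force: [-4.6, 2.4, 12.4]
grip_width: 0.151
grip_force: 43.1
```

Seated at the expected height with 12 N. I'll press a bit harder, hold, then release.

Call:
play_rows(deltas=[[[0, 0, 0], [0, 0, 1], -1], [[0, 0, 0], [0, 0, 0], -1], [[0, 0, 0], [0, 0, 0], -1], [[0, 0, 0], [0, 0, 0], -1], [[0, 0, 0], [0, 0, 0], -1], [[0, 0, 0], [0, 0, 0], 0], [[0, 0, 0], [0, 0, 0], 0], [[0, 0, 0], [0, 0, 0], 0]])

```text
time: 9.25
tcp_pos: [0.5869, -0.2407, 0.0491]
tcp_rot: [0.003, 3.142, 0.0]
force: [0.1, -0.5, -0.1]
grip_width: 0.501
grip_force: 0.0
```

Call:
play_rows(deltas=[[[0, 0, 0], [0, 0, -10], 0.5], [[0, 0, 0], [0, 0, -30], 1], [[0, 0, 0], [0, 0, -35], 1], [[0, 0, 0], [0, 0, 0], 1], [[0, 0, 0], [0, 0, 0], 1], [[0, 0, 0], [0, 0, 0], 1]])

```text
time: 9.75
tcp_pos: [0.5869, -0.2407, 0.1245]
tcp_rot: [0.003, 3.141, 0.0]
force: [-0.7, 0.3, -0.8]
grip_width: 1.001
grip_force: 0.0
```

```bash
python3 - <<'E'
from m import *
f,st=save("wrist","w5"); p=st["tcp_pos"]; print(p,R.from_rotvec(st["tcp_rot"]).as_matrix().round(4).tolist(),st["time"],st["force"])
a=cv2.resize(f[80:380,110:510,::-1],(800,600)); cv2.imwrite("pics/w5b.png",a)
hsv=cv2.cvtColor(cv2.imread("pics/w5.png"),cv2.COLOR_BGR2HSV)
for nm,lo,hi in(("or",(5,130,90),(22,255,255)),("gr",(45,100,60),(80,255,255))):
    k,l,s,c=cv2.connectedComponentsWithStats(cv2.inRange(hsv,lo,hi))
    for i in range(1,k):
        if s[i,4]>60: print(nm,s[i],rect(l==i,.048,st))
E
```

```text
[ 0.58687034 -0.2406544   0.12449631] [[-1.0, 0.0017, 0.0003], [0.0017, 1.0, 0.0003], [-0.0003, 0.0003, -1.0]] 9.75 [-0.71397135  0.32712663 -0.81748223]
or [ 255    9   88   63 1431] (array([ 460.3, -252.2]), array([11.2, 66.9]), 33.8, array([ 460.6, -252.4]), 1431)
or [275 154  78  13 978] (array([ 547.3, -241.4]), array([55.7,  8.9]), 90.0, array([ 547.4, -241.2]), 978)
or [279 255  70  10 678] (array([ 627.6, -241.6]), array([55.8,  8.4]), 89.9, array([ 627.5, -241.5]), 678)
or [517 293  10  34 237] (array([704.8, -16. ]), array([51. , 12.4]), 22.6, array([700.4, -17.6]), 237)
or [563 308  56  55 286] (array([783.7, 165.2]), array([ 23.1, 119. ]), 40.6, array([790.4, 160.5]), 286)
or [310 319  38  29 391] (array([ 709.5, -227.4]), array([44.6, 11.3]), 38.2, array([ 708. , -228.4]), 391)
gr [ 294  186   41   51 1230] (array([ 586.7, -241.1]), array([30.2, 40.1]), 89.9, array([ 582.9, -241. ]), 1230)
```

View pics/w5b.png

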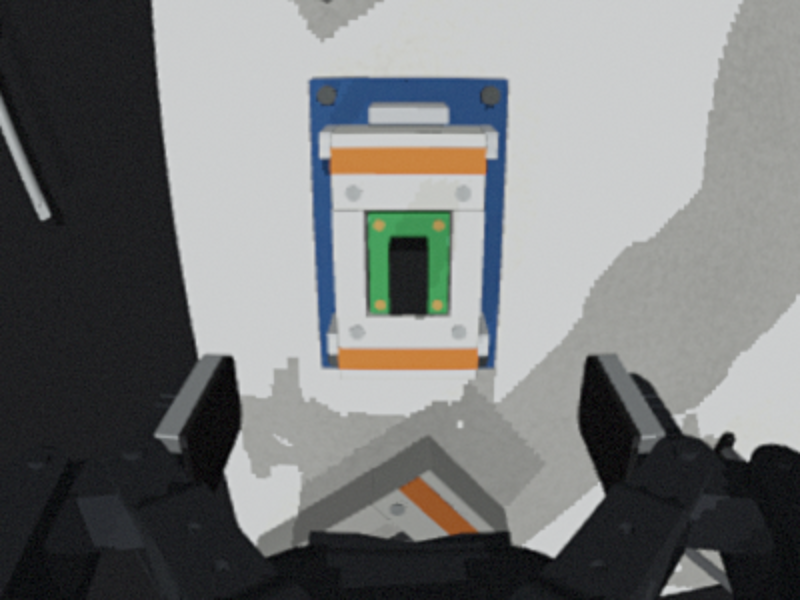

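The module sits flush and centred in the pod; pod centre is (587.4, -241.4). Now the grasp.

Call:
play_rows(deltas=[[[0, 0, 0], [-0.5, -0.7, 25], 1], [[0, 0, 0], [0, 0, 30], 1], [[0, 0, 0], [0, 0, 30], 1], [[0, 0, 0], [0, 0, 20], 1], [[0, 0, 0], [0, 0, 6], 1], [[0, 0, 0], [0, 0, 0], 1], [[0, 0, 0], [0, 0, 0], 1], [[0, 0, 0], [0, 0, 0], 1]])

```text
time: 10.47
tcp_pos: [0.5883, -0.2422, 0.0147]
tcp_rot: [0.003, 3.139, -0.001]
force: [0.1, -0.1, 1.1]
grip_width: 0.996
grip_force: 0.0
```

Call:
play_rows(deltas=[[[0, 0, 0], [0.5, 0.5, 1], -1], [[0, 0, 0], [0, 0, 0], -1], [[0, 0, 0], [0, 0, 0], -1], [[0, 0, 0], [0, 0, 0], -1], [[0, 0, 0], [0, 0, 0], -1], [[0, 0, 0], [0, 0, 0], -1]], grip_force=60)

```text
time: 10.97
tcp_pos: [0.5878, -0.2413, 0.0136]
tcp_rot: [0.003, 3.14, -0.0]
force: [-0.1, 0.0, 5.3]
grip_width: 0.65
grip_force: 64.9
```

Call:
play_rows(deltas=[[[0, 0, 0], [0, 0, -5], -1], [[0, 0, 0], [0, 0, -10], -1], [[0, 0, 0], [0, 0, -20], -1], [[0, 0, 0], [0, 0, -30], -1], [[0, 0, 0], [0, 0, -35], -1], [[0, 0, 0], [0, 0, -35], -1], [[0, 0, 0], [0, 0, -35], -1], [[0, 0, 0], [0, 0, -30], -1]])

```text
time: 11.63
tcp_pos: [0.5866, -0.2414, 0.2153]
tcp_rot: [0.004, 3.14, -0.0]
force: [0.6, 0.5, -1.7]
grip_width: 0.645
grip_force: 64.0
```

Call:
play_rows(deltas=[[[0, 0, 0], [5, 15, -9], -1], [[0, 0, 0], [7, 35, -9], -1], [[0, 0, 0], [7, 35, -9], -1], [[0, 0, 0], [7, 35, -9], -1], [[0, 0, 0], [7, 35, -9], -1], [[0, 0, 0], [7, 35, 0], -1], [[0, 0, 0], [7, 35, 0], -1], [[0, 0, 0], [7, 35, 0], -1]])

```text
time: 12.3
tcp_pos: [0.5324, 0.0203, 0.2581]
tcp_rot: [0.004, 3.141, 0.001]
force: [0.6, 0.2, -1.4]
grip_width: 0.645
grip_force: 64.3
```

Call:
play_rows(deltas=[[[0, 0, 0], [3, 30, 0], -1], [[0, 0, 0], [0, 11, 0], -1], [[0, 0, 0], [0, 0, 0], -1], [[0, 0, 0], [0, 0, 0], -1], [[0, 0, 0], [0, 0, 0], -1]])

```text
time: 12.72
tcp_pos: [0.5306, 0.0577, 0.2575]
tcp_rot: [0.007, 3.141, -0.002]
force: [0.4, -0.5, 0.0]
grip_width: 0.644
grip_force: 64.2
```

```bash
python3 - <<'E'
from m import *
f,st=save("wrist","w6"); p=st["tcp_pos"]; print(p,R.from_rotvec(st["tcp_rot"]).as_matrix().round(4).tolist(),st["time"],st["joints"].round(2))
cv2.imwrite("pics/w6b.png",cv2.resize(f[:,:,::-1],(800,500)))
E
```

```text
[0.53055346 0.05768027 0.25749615] [[-1.0, 0.0047, 0.0001], [0.0047, 1.0, -0.0011], [-0.0002, -0.0011, -1.0]] 12.7167 [-0.7   0.06  0.57  1.72 -0.03  1.38  1.44]
```

View pics/w6b.png

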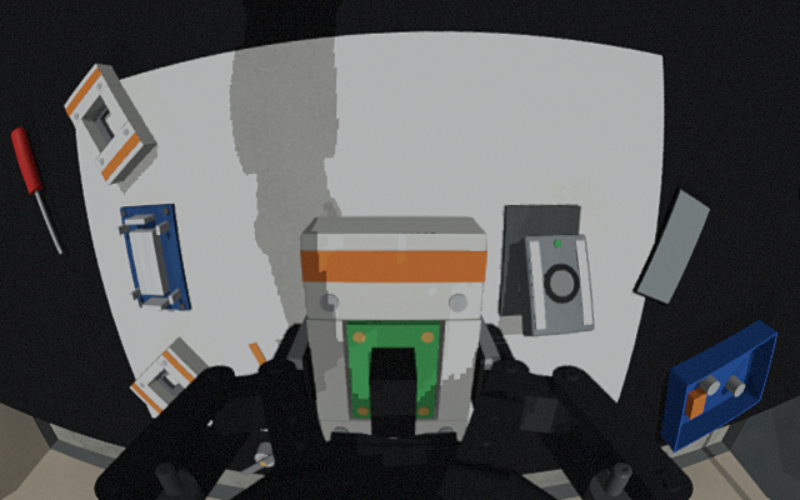

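The pod is held squarely with the module flush. The lens ring is at (562,283), the plate's near edge runs from (505,205) to (580,206), and the bars are at (535,285) and (584,285). Next I'll measure the lens position and yaw.

```bash
python3 - <<'E'
from m import *
st=robot.state(); im=cv2.imread("pics/w6.png"); hsv=cv2.cvtColor(im,cv2.COLOR_BGR2HSV)
r=cv2.inRange(hsv,(0,0,0),(180,255,60))&box(430,205,470,248)
k,l,s,c=cv2.connectedComponentsWithStats(r); i=1+s[1:,4].argmax()
e=cv2.fitEllipse(cv2.findContours((l==i).astype(np.uint8),0,1)[0][0]); print(s[i],c[i],e)
L=onz("wrist",*e[0],.07,st); print("lens",L)
# plate edges
g=cv2.cvtColor(im,cv2.COLOR_BGR2GRAY).astype(float)
P=[]
for u in range(408,460,3):
    col=g[150:180,u]; j=np.argmin(np.diff(col)); P.append(onz("wrist",u,150+j+.5,.01,st)[:2])
P=np.array(P)*1000; print("near",P[[0,len(P)//2,-1]].round(1),np.degrees(np.polyfit(P[:,1],P[:,0],1)[0]))
Q=[]
for v in range(170,245,4):
    row=g[v,390:415]; j=np.argmin(np.diff(row)); Q.append(onz("wrist",390+j+.5,v,.01,st)[:2])
Q=np.array(Q)*1000; print("left",Q[[0,len(Q)//2,-1]].round(1),np.degrees(np.polyfit(Q[:,0],Q[:,1],1)[0]))
row=g[168,440:475]; print("right",onz("wrist",440+np.argmax(np.diff(row))+.5,168,.01,st))
# bars on face plane (yaw 0 assumed normal)
n=np.array([-.5,0,np.cos(np.pi/6)])
w=cv2.inRange(hsv,(0,0,165),(180,60,255))
for b in (box(414,190,440,275),box(455,190,477,270)):
    k,l,s,c=cv2.connectedComponentsWithStats(w&b)
    i=1+s[1:,4].argmax(); v,u=np.nonzero(l==i); X=[]
    for a,bb in zip(u,v):
        o,d=ray("wrist",a,bb,st); X.append(o+d*(n@(L-o))/(n@d))
    X=np.array(X)*1000; print("bar",s[i],X.mean(0).round(1),np.degrees(np.arctan(np.polyfit((X[:,0])/np.cos(np.pi/6),X[:,1],1)[0])), "yaw",np.degrees(np.arctan(np.polyfit(X[:,0],X[:,1],1)[0])))
c2=cv2.imread("pics/c4.png"); g2=cv2.cvtColor(c2,cv2.COLOR_BGR2GRAY)
print("predicted px side/scene",proj("side",L),proj("scene",L))
E
```

```text
[435 211  29  31 344] [448.48255814 226.10755814] ((448.8046875, 226.20523071289062), (27.259963989257812, 30.166790008544922), 167.6113739013672)
lens [0.59127539 0.2225532  0.07      ]
near [[525.9 180.5]
 [525.  219.4]
 [523.9 256.3]] -1.5266741303289142
left [[534.8 173.4]
 [585.  175.8]
 [639.4 176.7]] 1.6263948621868258
right [0.52999743 0.26422247 0.01      ]
bar [424 193  12  70 473] [592.5 197.   70.7] 1.4083513369023584 yaw 1.6261149004821889
bar [461 193  13  67 410] [591.  249.5  69.9] 1.4949490872173579 yaw 1.7260879761764338
predicted px side/scene [306.47829081 139.06735358] [387.00850298 177.49209811]
```

Call:
play_rows(deltas=[[[0, 0, -0.033], [0, 0, 0], -1], [[0, -0.105, 0], [0, 0, 0], -1], [[0, -0.105, 0], [0, 0, 0], -1], [[0, -0.105, 0], [0, 0, 0], -1], [[0, -0.105, 0], [0, 0, 0], -1], [[0, -0.104, 0], [0, 0, 0], -1], [[0, 0, 0], [0, 0, 0], -1], [[0, 0, 0], [0, 0, 0], -1]])

```text
time: 13.43
tcp_pos: [0.5303, 0.0574, 0.2614]
tcp_rot: [-0.035, 2.693, 0.017]
force: [-0.5, -0.6, -0.7]
grip_width: 0.649
grip_force: 64.6
```

```bash
cat > t.py <<'E'
from h import *
st=robot.state(); M=R.from_rotvec(st["tcp_rot"]).as_matrix(); p=st["tcp_pos"]
a=np.radians(1.6); cx=np.array([np.cos(a),np.sin(a),0]); y=np.array([-np.sin(a),np.cos(a),0]); n=-.5*cx+np.array([0,0,np.sqrt(.75)])
T=np.column_stack([np.cross(y,-n),y,-n]); L=np.array([.5913,.2226,.07])
tgt=L+.112*n-T@np.array([.0004,0,-.0224])
print("pos",p,"tgt",tgt,"tool shift mm",(M.T@(tgt-p)*1000).round(1),"turn",R.from_matrix(M.T@T).as_rotvec().round(4),st["joints"].round(2),st["time"],st["grip_width"])
E
python3 t.py
```

```text
pos [0.53026485 0.05742586 0.26143516] tgt [0.54686374 0.22135878 0.14779588] tool shift mm [ 30.7 162.7 112.5] turn [ 0.0055 -0.0753 -0.0032] [-0.56 -0.3   0.29  2.07  0.22  0.92  1.24] 13.4333 0.6492816511445766
```

Call:
play_rows(deltas=[[[0, 0, 0], [-3, 25, 0], -1], [[0, 0, 0], [-3, 32, 0], -1], [[0, 0, 0], [-3, 32, 0], -1], [[0, 0, 0], [-3, 32, 0], -1], [[0, 0, 0], [-3, 25, 0], -1], [[0, 0, 0], [0, 15, 0], -1], [[0, 0, 0], [0, 0, 0], -1], [[0, 0, 0], [0, 0, 0], -1]])

```text
time: 14.1
tcp_pos: [0.5389, 0.2229, 0.2691]
tcp_rot: [-0.045, 2.693, 0.019]
force: [0.0, -0.8, -1.4]
grip_width: 0.644
grip_force: 64.7
```

```bash
python3 t.py
```

```text
pos [0.53885127 0.22289905 0.26905088] tgt [0.54686374 0.22135878 0.14779588] tool shift mm [ 45.4  -2.6 112.7] turn [ 0.0085 -0.0755  0.0031] [-0.66 -0.13  0.08  1.94  0.28  0.96  0.91] 14.1 0.6437975814959049
```

Call:
play_rows(deltas=[[[0.008, -0.075, 0.003], [0, 0, 0], -1], [[0, 0, 0], [0, 0, 0], -1], [[0, 0, 0], [12, -1, 25], -1], [[0, 0, 0], [12, -1, 25], -1], [[0, 0, 0], [8, 0, 15], -1], [[0, 0, 0], [0, 0, 0], -1], [[0, 0, 0], [0, 0, 0], -1]])

```text
time: 14.68
tcp_pos: [0.5432, 0.2191, 0.1961]
tcp_rot: [-0.034, 2.62, 0.009]
force: [0.6, -0.1, -1.0]
grip_width: 0.646
grip_force: 64.7
```

```bash
python3 t.py
```

```text
pos [0.54320141 0.21905087 0.19613695] tgt [0.54686374 0.22135878 0.14779588] tool shift mm [20.9  2.2 43.8] turn [-0.0012 -0.0022 -0.002 ] [-0.64 -0.1   0.04  2.09  0.41  0.75  0.75] 14.6833 0.6461910237668937
```

Call:
play_rows(deltas=[[[0, 0, 0], [6, 1, 12], -1], [[0, 0, 0], [6, 1, 12], -1], [[0, 0, 0], [5, 0, 10], -1], [[0, 0, 0], [3, 0, 7], -1], [[0, 0, 0], [1, 0, 2], -1], [[0, 0, 0], [0, 0, 0], -1], [[0, 0, 0], [0, 0, 0], -1], [[0, 0, 0], [0, 0, 0], -1]])

```text
time: 15.35
tcp_pos: [0.5467, 0.2231, 0.1497]
tcp_rot: [-0.036, 2.617, 0.012]
force: [0.1, -0.4, -1.1]
grip_width: 0.647
grip_force: 64.7
```

```bash
python3 t.py; python3 - <<'E'
from m import *
a,_=save("side","s7"); b,_=save("wrist","w7"); c,_=save("scene","c7")
top=np.hstack([cv2.resize(a[80:200,230:390],(400,300)),cv2.resize(c[120:240,320:480],(400,300))])
cv2.imwrite("pics/m7.png",np.vstack([top,np.hstack([cv2.resize(b,(480,300)),np.zeros((300,320,3),np.uint8)])])[:,:,::-1])
E
```

```text
pos [0.54666296 0.22308211 0.14973649] tgt [0.54686374 0.22135878 0.14779588] tool shift mm [ 0.8 -1.7  1.8] turn [ 0.0015  0.0011 -0.0011] [-0.63 -0.04  0.04  2.14  0.47  0.65  0.68] 15.35 0.6474099321238854
```

View pics/m7.png

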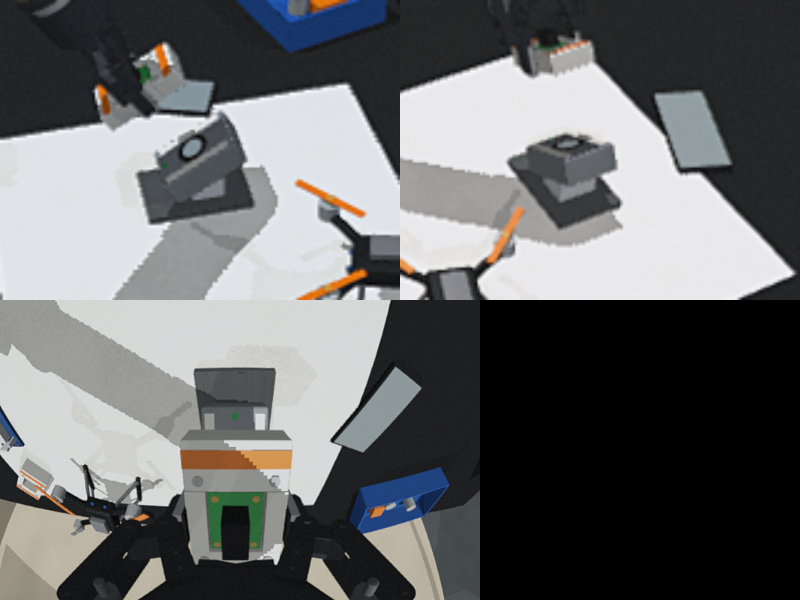

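The pod stands square above the head, centred in the wrist view, with the module flush. One small correction, then let it settle.

Call:
play_rows(deltas=[[[0, 0, 0], [1, -1.5, 1.5], -1], [[0, 0, 0], [0, 0, 0], -1], [[0, 0, 0], [0, 0, 0], -1], [[0, 0, 0], [0, 0, 0], -1], [[0, 0, 0], [0, 0, 0], -1], [[0, 0, 0], [0, 0, 0], -1], [[0, 0, 0], [0, 0, 0], -1]])

```text
time: 16.08
tcp_pos: [0.5461, 0.2213, 0.1469]
tcp_rot: [-0.036, 2.618, 0.011]
force: [-0.9, -0.2, -1.3]
grip_width: 0.643
grip_force: 64.7
```

```bash
python3 t.py; python3 -c "
from h import *
print(robot.state()['qvel'].round(4)); print(robot.close_job())"
```

```text
pos [0.54605159 0.22128867 0.14687858] tgt [0.54686374 0.22135878 0.14779588] tool shift mm [-1.2  0.  -0.4] turn [ 0.0008 -0.0003 -0.0008] [-0.63 -0.04  0.04  2.14  0.47  0.64  0.68] 16.0833 0.6429059640107037
[ 0.001  -0.0001  0.0014  0.0005  0.0007 -0.0003 -0.0011]
the job is handed in; nothing more can be done
None
```

I handed the job in after about 16 s of robot time: the module was pressed flush in the nested pod at about 12 N, and the arm is holding the pod in front of the lens, within about 1.5 mm of the target pose by my own measurement; the hand-in returned no verdict.

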